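Hold the guide rod through both bushings of the glued frame

ROBOT

A 7-joint arm with a two-finger parallel gripper is mounted at the origin on the work surface. World frame = base frame: x ahead of the robot, y to its left, z up, the work surface at z = 0. Lengths are in m, angles in degrees, forces in N, time in s.
With the tool pointing down it reaches from about 0.425 to 0.875 m from the base axis. Payload 4.7 kg.
Tool frame: the origin (TCP) lies on the mounting face of the last link; the fingertips stand 182 mm ahead of it and the grasp point (between the pads) lies 164 mm ahead of it; z points along the fingers, x is the direction in which the jaws open and shut, and the axes are right-handed (so a half turn about z gives the same grasp; the last joint's range is limited). The gripper opens to 87 mm and grips with 3 to 60 N. Pads are 19 mm wide; open, the fingers measure 117 mm over their backs; the gripper's body (75 mm by 190 mm) begins 51 mm behind the grasp point.
Start: joints at [64.292, 18.392, -4.016, 83.108, 1.295, 78.541, -3.26], TCP at [0.29, -0.582, 0.405] pointing down, gripper open.
Joint ranges: [-163.93, 163.93], [-17.29, 119.83], [-79.2, 71.16], [3.27, 140.29], [-89.18, 269.18], [5.43, 117.66], [-154.24, 154.24]. Speed limits (degrees/s): [147.25, 147.25, 180, 180, 180, 180, 180].

INTERFACE

Orientations are given as [roll, pitch, yaw] about the fixed x, y, z axes, in that order (R = Rz(yaw) Ry(pitch) Rx(roll)).
In Python, from cell import status, cams, env, outline_of, landmark_of gives the robot as it stands. The module is installed in compiled form; this text tells all that it offers.
- The arm moves only by the tool jog_arm, never from a script. Its argument "rows" is a list of rows, each a list of 7 numbers: the closure, from 0 (fully open) to 1 (shut), then the shift along the tool's x, y, z in m, then the turn, a rotation vector about the tool's x, y, z in degrees. A call has 1 to 12 rows; each row shifts and turns the commanded pose from where the row before left it, along the tool's axes as they then stand; what a row does not reach is not made up. A row lasts 1/12 s, in which the tool goes at most 41.7 mm and 7.16 degrees, less where a joint would pass 70% of its speed; a pose out of reach is approached as far as the arm can. A call with a gripper value outside its range is refused whole. The fingers move at their own pace and stop on an object; "grip_force" is the grip in N (left out, the last holds). Time passes only in rows, so rows that do not move let the fingers close. It gives the time, the measured TCP pose, the force and the opening at its end, in the units of the state.
- status.get_obs(): the state, without advancing time (a new reading comes with each control period).
- cams.read_camera(name): name is "side" or "top" or "wrist"; returns (picture, depth): 480x640x3 uint8, red, green, blue; 480x640 float32, m along the optical axis (not along the pixel's ray), 0 where there is no reading.
- cams.camera_params(name): a dict with "vfov" (degrees; the focal length in pixels is half the picture's height over the tangent of half this angle, whatever the lens; pixels are square), "cx", "cy" (the principal point, pixels), "k1" (the pictures are not rectified: a ray, as slopes to the right and down, at radius r is drawn at 1 + k1 r^2 times it, then the intrinsics apply), "eye" and "attitude" of the camera in the world. Camera axes: x right, y up, looking along -z (the intrinsics and any distortion apply to the point x, -y, -z); pixel columns grow to the right and rows downward; lengths in m; the calibration is good to about 2 mm. A picture is of the moment at which its call begins: read the wrist's pose just before it. camera_params takes no time and is no camera call; for the wrist camera it gives the pose at the moment of the call.
- env.sign_off(): hands the job in, once; it reports no verdict.
Trained networks look in the newest picture that a camera, given by its name, has taken for a name from the list of things; names that differ only in an ending like _2 or _b are one class to them, and where a whole thing is asked for, a point or a joint stands for the part that bears it (a point fixed in the world has none). Each returns a list of dicts, best first, with "conf" (0 to 1); they miss things now and then, are a little off and sometimes report something else, mostly with a low value. They report only what shows in the picture. A call takes as long as a camera call. They do not tell look-alikes from the thing itself.
- outline_of(camera, name): "pixels" (480x640 bool, what is visible of it) and "box" ([left, top, right, bottom] in pixels, round what is visible of it).
- landmark_of(camera, name): "position" ([row, column] in pixels: a listed point, or the origin of a listed thing).
The state is a dict: "time_s": time; "qpos": joint angles; "joint_velocities": joint speeds; "effort": joint torques, N m; "tool_pos": TCP position; "tool_rot": TCP orientation; "force": force on the tool from outside, world axes, zero at the start; "wrist_torque": the same for the moment, N m; "grip_width": finger opening in m.
Only numpy, scipy, OpenCV 4.12 (cv2) and the standard library are available. Lean on these libraries where they do the work, as an engineer would, in place of code of your own. Each camera call takes 0.05 s, during which the arm holds its last target. There are 200 camera calls.

TASK

Take the long guide rod with the yellow knob out of the rod stand and thread it from above, tip first, through the upper and then the lower brass bushing of the plywood frame, and finish while still holding it by its knob: the rod spans both bushings, its tip stands out below the lower arm but clear of the frame's base, so that it hangs freely in the bores, carried by the gripper alone, while a colleague fits the collars. The frame's glue is still soft, so be gentle: never press on the frame, with the rod or the arm, harder than 20 N. Leave the two spare rods and everything else on the table where they stand.

Things in the scene. Friction and masses are not known exactly. Their poses are not given: they have to be found in the camera images.
- rod_knob (a point): centre of the yellow knob of the guide rod, where it is grasped: a round plastic knob, 24 mm diameter, 36 mm tall, on top of a steel shaft of 12 mm diameter and 125 mm length (about 0.14 kg in all). z points up the rod; the tip lies 143 mm below this point. At the start the rod stands upright in one of the stand's three holes, tip 12 mm above the table
- rod_tip (a point): the lower end of the guide rod's shaft, on its axis; the last 5 mm taper from 12 mm to 8.4 mm diameter. z points up along the rod
- frame: plywood C-frame fixed on the table, origin on the bore axis at table height, z up, x towards its upright. Solid base 15 mm thick (150 x 120 mm) under the bushings; upright 100 mm wide, 67 to 83 mm from the bore axis, 120 mm tall; two level arms, 70 mm wide and 12 mm thick, each with a brass bushing flange (34 mm square, 5 mm) on top. Nothing is higher than the upper bushing
- upper_bushing (a point): centre of the top face of the frame's upper brass bushing, 125 mm above the table, z up. The vertical round bore, 15 mm diameter, goes through flange and arm, 17 mm in all
- lower_bushing (a point): centre of the top face of the lower brass bushing, straight below the upper one (48 mm lower, 77 mm above the table), same bore, 15 mm diameter and 17 mm long: the lower arm's underside is 60 mm above the table, 45 mm above the frame's base. z up
- stand_top (a point): centre of the top face of the light wood rod stand, a fixed block 60 x 230 mm and 50 mm tall. Three vertical holes, 15 mm diameter and 38 mm deep, in a row along its y axis: one at this point and one 85 mm to either side; each holds one rod
- spare_red_knob (a point): knob centre of the shorter spare rod with a red knob (same knob, shaft 95 mm), in another hole of the stand; to be left alone
- spare_black_knob (a point): knob centre of the shortest spare rod with a black knob (same knob, shaft 80 mm), in another hole of the stand; to be left alone
- glue_mid (a point): middle of a white glue bottle with an orange label, 58 mm diameter, 150 mm tall, standing beside the frame; to be left alone
- tape: roll of blue tape lying flat by the frame, 90 mm diameter, 25 mm tall, origin under its centre; to be left alone
- tape_measure: yellow and black tape measure, 75 x 45 x 70 mm, origin under its centre; to be left alone
- driver: screwdriver with a red handle lying beyond the stand, about 200 mm long, low; to be left alone
- brackets: nest of five steel angle brackets, 65 x 30 x 50 mm, origin under the lowest; to be left alone
Not all that is in view belongs to the job. What is shaped like the part that bears rod_knob but blue is not meant.

How it is judged:
By the outcome, as a careful person would: the job done as asked, in the order asked, and still so for the second after the job is handed in, while the arm keeps its last pose, push and grip.
It also fails if it takes over 58 s, if anything falls off the work surface, if the arm or the gripper's body presses on something with over 40 N, if the wrist force passes 120 N, or if a joint passes its speed limit or range.

## Working session

There is one attempt and no reset: what is moved stays moved. The work goes in short steps, Python scripts to look and compute and a tool call to move; the robot and the scene stay as the last step left them, time stands still between calls to the robot, and variables do not carry over. Pictures are saved under pics/ and viewed, about 8 in all and at most 12, crops included, and the job is handed in when it is done.

Besides the shell and the picture viewer there is one more tool, called after "Emit:" as a command line: name --pt "numbers of a row" for each row, then --argument value for the rest. jog_arm: Moves the arm, as the interface text tells. Its arguments: {"type":"object","properties":{"rows":{"type":"array"},"grip_force":{"type":"number"}},"required":["rows"]}

```bash
mkdir -p pics; cat > h.py <<'E'
import numpy as np, cv2
from scipy.spatial.transform import Rotation as Ro
from cell import status, cams, env, outline_of, landmark_of
def K(p):
    f=240/np.tan(np.radians(p['vfov'])/2)
    return f
def RT(p):
    a=np.array(p['attitude'],float)
    R=a if a.shape==(3,3) else Ro.from_euler('xyz',a,degrees=True).as_matrix()
    return R,np.array(p['eye'],float)
def ray(p,row,col):
    f=K(p);d=np.array([(col-p['cx'])/f,(row-p['cy'])/f]);u=d.copy()
    for _ in range(20): u=d/(1+p['k1']*(u@u))
    R,e=RT(p); return e,R@np.array([u[0],-u[1],-1.])
def proj(p,X):
    R,e=RT(p);c=R.T@(np.array(X)-e);u=np.array([c[0],-c[1]])/-c[2];u=u*(1+p['k1']*(u@u))
    return u[1]*K(p)+p['cy'],u[0]*K(p)+p['cx']
def at_depth(p,row,col,d):
    e,r=ray(p,row,col);return e+r*d
def at_z(p,row,col,z):
    e,r=ray(p,row,col);return e+r*(z-e[2])/r[2]
def tri(rays):
    A=np.zeros((3,3));b=np.zeros(3)
    for e,r in rays:
        r=r/np.linalg.norm(r);M=np.eye(3)-np.outer(r,r);A+=M;b+=M@e
    X=np.linalg.solve(A,b);return X,[np.linalg.norm(np.cross(X-e,r/np.linalg.norm(r))) for e,r in rays]
def save(img,n): cv2.imwrite('pics/'+n,img[...,::-1])
E
python3 - <<'E'
from h import *
np.set_printoptions(precision=4,suppress=True)
s=status.get_obs();print(s)
rays={}
ims=[]
for c in ['top','side']:
    p=cams.camera_params(c);print(c,p)
    im,d=cams.read_camera(c);ims.append(im);np.savez(c+'.npz',im=im,d=d)
    for n in ['rod_knob','upper_bushing','lower_bushing','stand_top','spare_red_knob','spare_black_knob','frame','glue_mid']:
        for l in landmark_of(c,n)[:3]:
            r,q=l['position'];z=d[int(min(479,max(0,r))),int(min(639,max(0,q)))]
            print(c,n,round(l['conf'],2),np.round(l['position'],1),at_depth(p,r,q,z))
    save(im,c+'0.png')
E
```

```text
{'time_s': 0.0, 'qpos': array([64.2904, 18.4369, -4.0163, 83.1751,  1.2963, 78.5411, -3.2593]), 'joint_velocities': array([-0.0356,  0.0228,  0.0316, -0.1039,  0.0714, -0.0297,  0.0116]), 'effort': array([  0.0004, -49.1286,  -0.4035, -31.2525,  -0.064 ,   0.0437,
         0.0001]), 'tool_pos': array([ 0.2901, -0.5814,  0.4037]), 'tool_rot': array([179.9932,   0.1077, -63.4789]), 'force': array([-0.1862,  0.4543,  0.1152]), 'wrist_torque': array([0.0069, 0.0364, 0.0103]), 'grip_width': 0.08696423301957093}
top {'vfov': 53.4645331757044, 'cx': 318.00869154303007, 'cy': 243.33364823054504, 'k1': 0.044632869417384556, 'eye': array([ 0.5286, -0.0362,  1.1617]), 'attitude': array([  2.5447,   0.155 , -91.1722])}
top rod_knob 0.69 [269.6 235.6] [0.5216 0.1374 0.1719]
top rod_knob 0.49 [306.9 251.1] [0.4433 0.1077 0.1624]
top rod_knob 0.37 [260.7 198.7] [0.542  0.2198 0.1464]
top upper_bushing 0.83 [270. 362.] [ 0.5148 -0.1284  0.1272]
top lower_bushing 0.85 [276.9 357.5] [ 0.5    -0.1186  0.1242]
top lower_bushing 0.28 [271.9 359.6] [ 0.5089 -0.1326  0.0144]
top stand_top 0.69 [261.3 205.4
[... 533 characters left out ...]
: array([  51.6459,   -0.3008, -142.5249])}
side rod_knob 0.76 [273.8 292. ] [0.0852 0.6444 0.7644]
side rod_knob 0.57 [289.9 339.2] [0.4348 0.1237 0.1549]
side upper_bushing 0.71 [225.3 375. ] [ 0.513  -0.125   0.1172]
side lower_bushing 0.83 [243.7 373.4] [ 0.5123 -0.1243  0.0652]
side stand_top 0.68 [336.9 259.5] [0.5383 0.2316 0.0529]
side spare_red_knob 0.77 [310.1 257.8] [0.5324 0.2342 0.1318]
side spare_red_knob 0.37 [241.2 374.2] [ 0.4885 -0.084   0.1096]
side spare_black_knob 0.71 [336. 216.] [0.5518 0.3175 0.1254]
side frame 0.61 [267.6 370.2] [ 0.5016 -0.1009  0.014 ]
side glue_mid 0.89 [213.1 403.2] [ 0.4994 -0.2319  0.097 ]
side glue_mid 0.51 [272.9 293.3] [0.5169 0.1528 0.1711]
```

```bash
python3 - <<'E'
import cv2
for n,(r0,r1,c0,c1) in {'top':(180,360,120,460),'side':(160,400,170,490)}.items():
    im=cv2.imread(f'pics/{n}0.png')[r0:r1,c0:c1]
    cv2.imwrite(f'pics/{n}c.png',cv2.resize(im,None,fx=2.3,fy=2.3,interpolation=cv2.INTER_CUBIC))
E
```

```text
(no output)
```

View pics/topc.png

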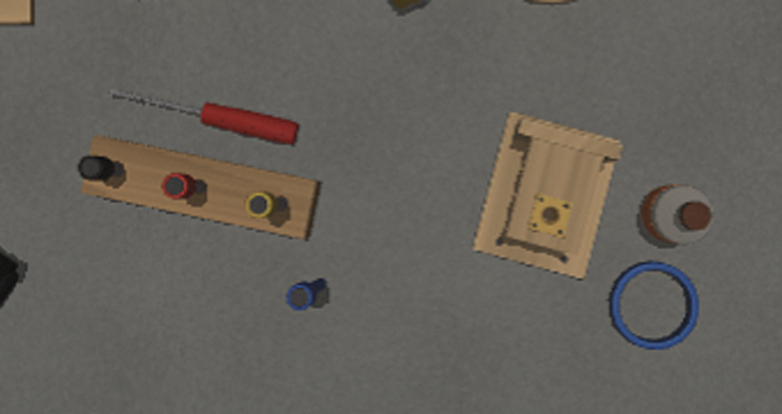

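View pics/sidec.png

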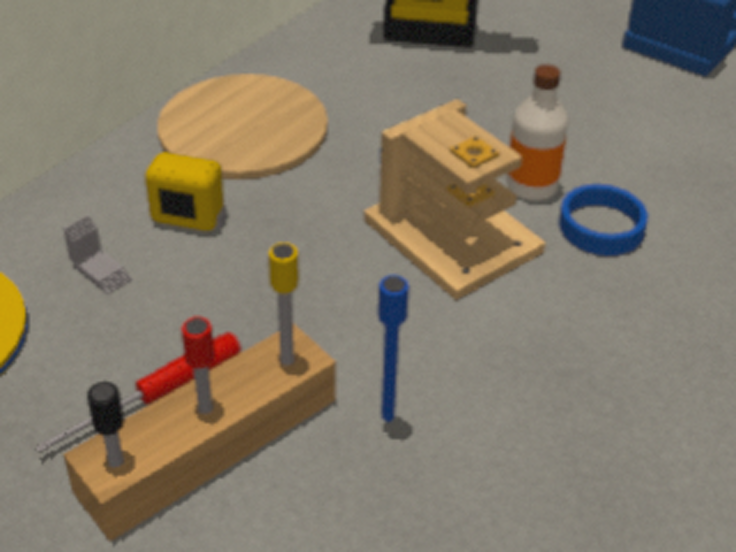

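The candidates for rod_knob, with side-view pixels as row, column:
- The yellow knob on the tallest rod in the stand, at (276, 293) (top view 269, 233). It matches the description: yellow, in a stand hole, longest shaft.
- The blue free-standing look-alike, at (290, 341) (top view 308, 250). It is excluded.

The spares are red (309, 257) and black (337, 216). The enlarged side crop confirms this. The frame's upper bushing is at about (226, 376).

```bash
python3 - <<'E'
from h import *
np.set_printoptions(precision=4,suppress=True)
P={c:cams.camera_params(c) for c in('top','side')}
def blob(c,near,rng):
    im=np.load(c+'.npz')['im'];h=cv2.cvtColor(im,cv2.COLOR_RGB2HSV)
    m=cv2.inRange(h,(22,150,60),(32,255,255)) ; n,l,st,ce=cv2.connectedComponentsWithStats(m)
    for i in range(1,n):
        if st[i,4]>15 and np.hypot(ce[i][0]-near[1],ce[i][1]-near[0])<rng: print(c,st[i],ce[i])
blob('top',(269,235),25);blob('side',(276,293),25);blob('top',(272,360),25);blob('side',(226,376),25)
def t(a,b): 
    X,e=tri([ray(P['top'],*a),ray(P['side'],*b)]);print(X,np.round(e,4));return X
print('knob');t((269.6,235.6),(273.8,292))
k=t((269,233.0),(269.5,293.5))
print('bush');u=t((270,362),(225.3,375));t((273,359.5),(225.8,376.2));t((276.9,357.5),(243.7,373.4))
print('stand');t((261.3,205.4),(336.9,259.5))
for X in ([.5216,.1374,.155],):print([proj(P[c],X) for c in P])
E
```

```text
side [287 267  12  21 182] [292.956  277.7473]
knob
[0.5245 0.1423 0.1566] [0.0037 0.0037]
[0.5234 0.1436 0.1691] [0.0006 0.0006]
bush
[ 0.515  -0.1294  0.1137] [0.0004 0.0004]
[ 0.5086 -0.1234  0.1188] [0.0004 0.0004]
[ 0.5033 -0.1197  0.0725] [0.0056 0.0056]
stand
[0.5415 0.2289 0.0482] [0.0001 0.0001]
[(np.float64(269.5297104967027), np.float64(237.00581958696796)), (np.float64(273.8544405389521), np.float64(296.90246109987373))]
```

```bash
cat >> h.py <<'E'
def plan(xyz,rpy,s=None,step=.04,ang=6.8):
    """total tool-frame shift in constant rows: first shift (in current tool axes), with turn spread out; prints rows"""
    o=status.get_obs();p=np.array(o['tool_pos']);R=Ro.from_euler('xyz',o['tool_rot'],degrees=True)
    T=Ro.from_euler('xyz',rpy,degrees=True);rv=(R.inv()*T).as_rotvec();d=np.array(xyz)-p
    n=s or int(max(np.ceil(np.linalg.norm(d)/step),np.ceil(np.degrees(np.linalg.norm(rv))/ang)))
    Q=R
    for i in range(n):
        loc=Q.inv().apply(d/n);print([round(float(v),4) for v in loc],[round(float(v),2) for v in np.degrees(rv/n)])
        Q=Q*Ro.from_rotvec(rv/n)
E
python3 - <<'E'
from h import *
p=cams.camera_params('wrist');o=status.get_obs()
R=Ro.from_euler('xyz',o['tool_rot'],degrees=True)
print(R.inv().apply(p['eye']-o['tool_pos']),R.inv().as_matrix()@RT(p)[0],p)
plan([.47,-.125,.42],[180,0,-13.5])
E
```

```text
[ 0.00074592 -0.07809934  0.01960839] [[ 9.99999569e-01  8.95182867e-04  2.44282658e-04]
 [ 9.27755846e-04 -9.59682238e-01 -2.81085649e-01]
 [-1.71893288e-05  2.81085754e-01 -9.59682655e-01]] {'vfov': 65.81130067937642, 'cx': 323.9791787819618, 'cy': 240.30620133936043, 'k1': -0.05216063928555303, 'eye': array([ 0.36038012, -0.54745135,  0.3851705 ]), 'attitude': array([-1.63283829e+01, -5.47766036e-03, -6.35396158e+01])}
[-0.0253, -0.0281, -0.0012] [0.0, -0.0, -3.85]
[-0.0233, -0.0297, -0.0012] [0.0, -0.0, -3.85]
[-0.0213, -0.0312, -0.0012] [0.0, -0.0, -3.85]
[-0.0191, -0.0325, -0.0012] [0.0, -0.0, -3.85]
[-0.0169, -0.0338, -0.0012] [0.0, -0.0, -3.85]
[-0.0146, -0.0348, -0.0012] [0.0, -0.0, -3.85]
[-0.0122, -0.0357, -0.0012] [0.0, -0.0, -3.85]
[-0.0098, -0.0365, -0.0012] [0.0, -0.0, -3.85]
[-0.0074, -0.037, -0.0012] [0.0, -0.0, -3.85]
[-0.0049, -0.0374, -0.0012] [0.0, -0.0, -3.85]
[-0.0023, -0.0377, -0.0012] [0.0, -0.0, -3.85]
[0.0002, -0.0378, -0.0012] [0.0, -0.0, -3.85]
[0.0027, -0.0377, -0.0012] [0.0, -0.0, -3.85]
```

Emit:
jog_arm --pt "0.4 -0.024 -0.031 -0.001 0 0 -3.85" --pt "0.4 -0.022 -0.032 -0.001 0 0 -3.85" --pt "0.4 -0.019 -0.034 -0.001 0 0 -3.85" --pt "0.4 -0.017 -0.035 -0.001 0 0 -3.85" --pt "0.4 -0.015 -0.036 -0.001 0 0 -3.85" --pt "0.4 -0.012 -0.037 -0.001 0 0 -3.85" --pt "0.4 -0.01 -0.038 -0.001 0 0 -3.85" --pt "0.4 -0.007 -0.038 -0.001 0 0 -3.85" --pt "0.4 -0.005 -0.039 -0.001 0 0 -3.85" --pt "0.4 -0.002 -0.039 -0.001 0 0 -3.85" --pt "0.4 0.001 -0.039 -0.001 0 0 -3.85" --pt "0.4 0.003 -0.039 -0.001 0 0 -3.85"

```text
time_s: 1.9
tool_pos: [0.4948, -0.1584, 0.4172]
tool_rot: [180.0, -0.1, -17.1]
force: [1.1, -0.7, -1.5]
grip_width: 0.0523
```

Emit:
jog_arm --pt "0.4 0.006 -0.039 -0.001 0 0 -3.85" --pt "0.4 0 0 0 0 0 0" --pt "0.4 0 0 0 0 0 0"

```text
time_s: 2.15
tool_pos: [0.5125, -0.1219, 0.4181]
tool_rot: [-180.0, -0.0, -13.1]
force: [-0.0, -1.3, 0.7]
grip_width: 0.0522
```

```bash
python3 - <<'E'
from h import *
np.set_printoptions(precision=4,suppress=True)
o=status.get_obs();print(o['time_s'],o['tool_pos'],o['tool_rot'],o['grip_width'])
p=cams.camera_params('wrist');im,d=cams.read_camera('wrist');save(im,'w1.png');np.savez('w1.npz',im=im,d=d,eye=p['eye'],att=p['attitude'])
for n in ['upper_bushing','lower_bushing','frame']:
    for l in landmark_of('wrist',n)[:2]:
        r,q=l['position'];print(n,l['conf'],l['position'],d[int(r),int(q)],at_z(p,r,q,.125),at_z(p,r,q,.077))
plan([.524,.143,.46],[180,0,15.3])
E
```

```text
2.15 [ 0.5125 -0.1219  0.4181] [-179.9802   -0.0429  -13.1033] 0.05215708672388265
upper_bushing 0.67 [238.9, 316.9] 0.3350119 [ 0.508  -0.1226  0.125 ] [ 0.504  -0.1359  0.077 ]
lower_bushing 0.85 [222.6, 322.1] 0.2805702 [ 0.5149 -0.111   0.125 ] [ 0.512  -0.1222  0.077 ]
frame 0.63 [204.9, 320.8] 0.2819787 [ 0.517  -0.0975  0.125 ] [ 0.5146 -0.1064  0.077 ]
[-0.0073, -0.0379, -0.0061] [0.01, 0.0, -4.13]
[-0.0045, -0.0383, -0.0061] [0.01, 0.0, -4.13]
[-0.0018, -0.0385, -0.0061] [0.01, 0.0, -4.13]
[0.001, -0.0385, -0.0061] [0.01, 0.0, -4.13]
[0.0038, -0.0384, -0.0061] [0.01, 0.0, -4.13]
[0.0065, -0.038, -0.0061] [0.01, 0.0, -4.13]
[0.0093, -0.0374, -0.0061] [0.01, 0.0, -4.13]
```

View pics/w1.png

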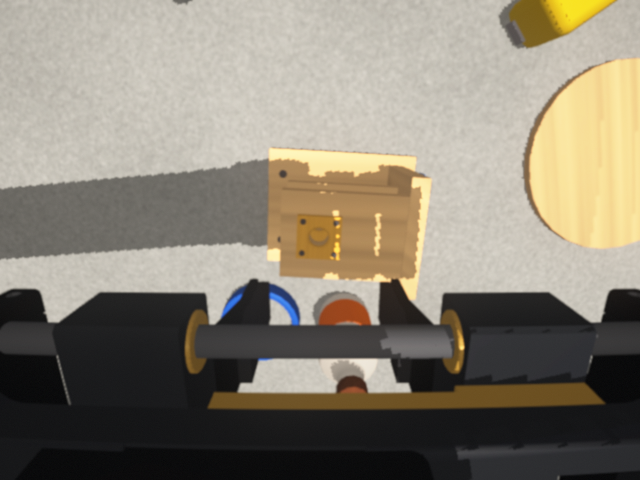

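The wrist view shows the upper bushing flange at about (237, 318) with its dark bore, the tape and bottle below, and the tape measure at upper right.

```bash
python3 - <<'E'
from h import *
np.set_printoptions(precision=4,suppress=True)
z=np.load('w1.npz');p=dict(cams.camera_params('wrist'));p['eye']=z['eye'];p['attitude']=z['att']
im,d=z['im'],z['d']
for rc in [(222,305),(222,330),(250,305),(250,330),(265,330)]:
    print(rc,im[rc],at_depth(p,*rc,d[rc]))
c=cv2.resize(im[205:275,280:360],None,fx=8,fy=8,interpolation=cv2.INTER_CUBIC);save(c,'w1c.png')
E
```

```text
(222, 305) [114  85  52] [ 0.5024 -0.1076  0.125 ]
(222, 330) [175 125  50] [ 0.5208 -0.1118  0.1256]
(250, 305) [168 121  51] [ 0.4969 -0.1293  0.1245]
(250, 330) [171 123  50] [ 0.5159 -0.1335  0.1254]
(265, 330) [168 132  87] [ 0.5128 -0.1469  0.1215]
```

View pics/w1c.png

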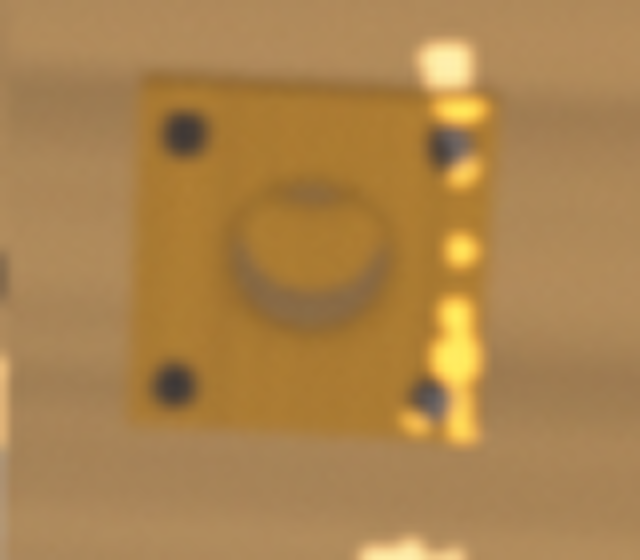

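Emit:
jog_arm --pt "0.4 -0.007 -0.038 -0.006 0 0 -4.1" --pt "0.4 -0.005 -0.038 -0.006 0 0 -4.1" --pt "0.4 -0.002 -0.038 -0.006 0 0 -4.1" --pt "0.4 0.001 -0.038 -0.006 0 0 -4.1" --pt "0.4 0.004 -0.038 -0.006 0 0 -4.1" --pt "0.4 0.007 -0.038 -0.006 0 0 -4.1" --pt "0.4 0.009 -0.037 -0.006 0 0 -4.1" --pt "0.4 0 0 0 0 0 0" --pt "0.4 0 0 0 0 0 0"

```text
time_s: 3.1
tool_pos: [0.5239, 0.1443, 0.4601]
tool_rot: [-180.0, -0.0, 15.4]
force: [0.1, -0.9, 0.3]
grip_width: 0.0522
```

```bash
python3 - <<'E'
from h import *
np.set_printoptions(precision=4,suppress=True)
o=status.get_obs();print(o['time_s'],o['tool_pos'],o['tool_rot'],o['grip_width'],o['force'])
p=cams.camera_params('wrist');im,d=cams.read_camera('wrist');save(im,'w2.png');np.savez('w2.npz',im=im,d=d,eye=p['eye'],att=p['attitude'])
for l in landmark_of('wrist','rod_knob')[:3]:
    r,q=l['position'];print(l['conf'],l['position'],d[int(r),int(q)],at_z(p,r,q,.155))
for l in outline_of('wrist','rod_knob')[:2]: print(l['conf'],l['box'])
E
```

```text
3.1 [0.5239 0.1443 0.4601] [-179.9803   -0.0414   15.4201] 0.05217302386595488 [ 0.1379 -0.907   0.2685]
0.68 [234.0, 324.6] 0.27501765 [0.5259 0.1431 0.155 ]
0.58 [244.3, 217.3] 0.29003572 [0.4446 0.1119 0.155 ]
0.95 [308.3, 202.8, 340.0, 256.5]
0.67 [196.5, 206.7, 252.4, 260.0]
```

View pics/w2.png

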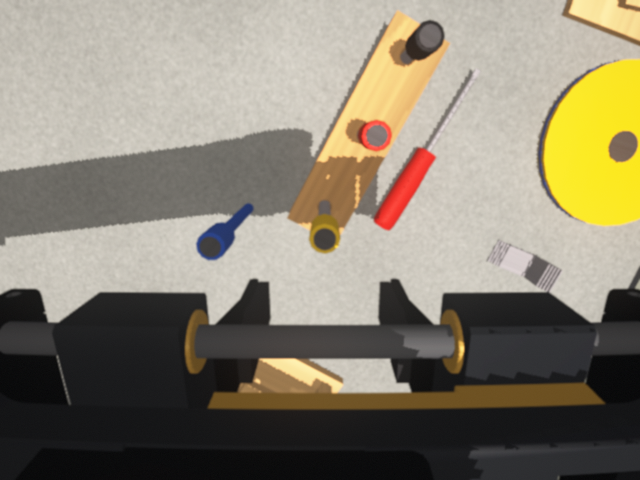

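The yellow knob's top disc is at about (238, 324) in the wrist view, the blue look-alike at (244, 212) and the red spare at (135, 376). Before I grasp, I'll compute where the knob and bore are from these pixels.

```bash
python3 - <<'E'
from h import *
np.set_printoptions(precision=4,suppress=True)
p=cams.camera_params('wrist');z=np.load('w2.npz');p['eye']=z['eye'];p['attitude']=z['att'];d=z['d']
print('top depth',[at_depth(p,r,c,d[r,c]) for r,c in [(236,322),(240,326),(238,324)]])
im=z['im'];h=cv2.cvtColor(im,cv2.COLOR_RGB2HSV)[210:265,300:350]
m=(d[210:265,300:350]<.287)&(d[210:265,300:350]>.2);zz=np.argwhere(m)
print('near mask',zz.min(0)+[210,300],zz.max(0)+[210,300],zz.mean(0)+[210,300])
c=zz.mean(0)+[210,300];print('knob top',at_z(p,*c,.173),at_z(p,238,324,.173))
pt=cams.camera_params('top');ps=cams.camera_params('side')
X,e=tri([ray(p,238,324),ray(pt,269,233),ray(ps,269.5,293.5)]);print('tri top of knob',X,e)
q=dict(p);w=np.load('w1.npz');q['eye']=w['eye'];q['attitude']=w['att']
print('bore',at_z(q,236.4,318.4,.125)); X,e=tri([ray(q,236.4,318.4),ray(pt,273,359.5),ray(ps,225.8,376.2)]);print('tri bore',X,e)
E
```

```text
top depth [array([0.5231, 0.1458, 0.173 ]), array([0.5267, 0.1438, 0.1738]), array([0.5249, 0.1448, 0.1734])]
near mask [220 308] [253 339] [236.6679 323.7867]
knob top [0.5245 0.1457 0.173 ] [0.5249 0.1447 0.173 ]
tri top of knob [0.5241 0.1435 0.1688] [np.float64(0.0011315572963384781), np.float64(0.0011831599821239666), np.float64(9.744633070327167e-05)]
bore [ 0.5096 -0.1209  0.125 ]
tri bore [ 0.5088 -0.1231  0.1187] [np.float64(0.0006075498566470534), np.float64(0.0006593627156228957), np.float64(0.00016719732792009833)]
```

Emit:
jog_arm --pt "0.4 0.0007 0 0.03 0 0 0" --pt "0.4 0 0 0.03 0 0 0" --pt "0.4 0 0 0.03 0 0 0" --pt "0.4 0 0 0.025 0 0 0" --pt "0.4 0 0 0.016 0 0 0" --pt "0.4 0 0 0.01 0 0 0" --pt "0.4 0 0 0 0 0 0" --pt "0.4 0 0 0 0 0 0"

```text
time_s: 3.92
tool_pos: [0.5251, 0.1419, 0.3189]
tool_rot: [180.0, 0.0, 15.1]
force: [0.7, 0.1, 1.3]
grip_width: 0.0522
```

Emit:
jog_arm --pt "1 0 0 0 0 0 0" --pt "1 0 0 0 0 0 0" --pt "1 0 0 0 0 0 0" --pt "1 0 0 0 0 0 0" --pt "1 0 0 0 0 0 0" --pt "1 0 0 0 0 0 0" --pt "1 0 0 0 0 0 0" --pt "1 0 0 0 0 0 0" --pt "1 0 0 0 0 0 0" --pt "1 0 0 0 0 0 0" --grip_force 40

```text
time_s: 4.75
tool_pos: [0.5249, 0.1431, 0.3191]
tool_rot: [180.0, -0.0, 15.3]
force: [-0.3, -0.7, 3.0]
grip_width: 0.0231
```

Emit:
jog_arm --pt "1 0 0 -0.01 0 0 0" --pt "1 0 0 -0.02 0 0 0" --pt "1 0 0 -0.03 0 0 0" --pt "1 0 0 -0.03 0 0 0" --pt "1 0 0 -0.03 0 0 0" --pt "1 0 0 -0.025 0 0 0" --pt "1 0 0 -0.01 0 0 0" --pt "1 0 0 0 0 0 0" --pt "1 0 0 0 0 0 0"

```text
time_s: 5.5
tool_pos: [0.5246, 0.1429, 0.4729]
tool_rot: [180.0, 0.1, 15.3]
force: [-0.2, -0.4, -1.3]
grip_width: 0.0228
```

```bash
python3 - <<'E'
from h import *
o=status.get_obs();print(o['time_s'],o['tool_pos'],o['tool_rot'],o['grip_width'],o['force'])
plan([.5096,-.121,.474],[180,0,15.3])
E
```

```text
5.5 [0.52455832 0.14294035 0.47288323] [1.79991016e+02 5.35686887e-02 1.52681989e+01] 0.02275710558029401 [-0.20302636 -0.42181826 -1.31362945]
[-0.012, 0.0358, -0.0001] [0.0, 0.01, -0.0]
[-0.012, 0.0358, -0.0001] [0.0, 0.01, -0.0]
[-0.012, 0.0358, -0.0001] [0.0, 0.01, -0.0]
[-0.012, 0.0358, -0.0001] [0.0, 0.01, -0.0]
[-0.012, 0.0358, -0.0002] [0.0, 0.01, -0.0]
[-0.012, 0.0358, -0.0002] [0.0, 0.01, -0.0]
[-0.012, 0.0358, -0.0002] [0.0, 0.01, -0.0]
```

Emit:
jog_arm --pt "1 -0.005 0.015 0 0 0 0" --pt "1 -0.009 0.026 0 0 0 0" --pt "1 -0.012 0.036 0 0 0 0" --pt "1 -0.012 0.036 0 0 0 0" --pt "1 -0.012 0.036 0 0 0 0" --pt "1 -0.012 0.036 0 0 0 0" --pt "1 -0.009 0.026 0 0 0 0" --pt "1 -0.008 0.025 0 0 0 0" --pt "1 -0.005 0.015 0 0 0 0" --pt "1 0 0 0 0 0 0" --pt "1 0 0 0 0 0 0" --pt "1 0 0 0 0 0 0"

```text
time_s: 6.5
tool_pos: [0.5097, -0.12, 0.4722]
tool_rot: [-179.9, 0.1, 15.4]
force: [-0.2, 0.6, -0.3]
grip_width: 0.0232
```

```bash
python3 - <<'E'
from h import *
np.set_printoptions(precision=4,suppress=True)
o=status.get_obs();print(o['time_s'],o['tool_pos'],o['tool_rot'],o['grip_width'],o['force'])
tip=Ro.from_euler('xyz',o['tool_rot'],degrees=True).apply([0,0,.307])+o['tool_pos'];print('nominal tip',tip)
ims=[]
for c in ['wrist','side','top']:
    p=cams.camera_params(c);im,d=cams.read_camera(c);np.savez(c+'3.npz',im=im,d=d,eye=p['eye'],att=p['attitude'])
    print(c,'tip proj',proj(p,tip),'knob proj',proj(p,tip+[0,0,.143]),'bore proj',proj(p,[.5096,-.121,.125]))
    for n in ['rod_tip','upper_bushing','rod_knob']:
        for l in landmark_of(c,n)[:2]: print(c,n,l['conf'],l['position'])
    r,q=map(int,proj(p,tip-[0,0,.02]))
    k=cv2.resize(im[max(0,r-45):r+45,q-60:q+60],(600,450),interpolation=cv2.INTER_CUBIC) if c!='top' else None
    if k is not None: ims.append(k);print('crop origin',r-45,q-60,'x5')
save(cv2.resize(np.vstack(ims),None,fx=.66,fy=.66,interpolation=cv2.INTER_AREA),'c3.png')
E
```

```text
6.5 [ 0.5097 -0.12    0.4722] [-179.8674    0.1063   15.3551] 0.023197255195856865 [-0.1892  0.6196 -0.2545]
nominal tip [ 0.509  -0.1195  0.1652]
wrist tip proj (np.float64(231.23342809838465), np.float64(322.7646978992937)) knob proj (np.float64(315.8449892098294), np.float64(321.30916014571665)) bore proj (np.float64(221.65191546721607), np.float64(323.1587499235005))
wrist rod_tip 0.98 [230.3, 325.8]
wrist upper_bushing 0.8 [223.5, 327.7]
wrist rod_knob 0.59 [313.6, 323.4]
crop origin 180 262 x5
side tip proj (np.float64(209.377800676857), np.float64(376.9193933270786)) knob proj (np.float64(150.01729955839988), np.float64(382.59450585066594)) bore proj (np.float64(223.89349931251596), np.float64(375.6245512642373))
side rod_tip 0.85 [211.1, 377.0]
side rod_tip 0.66 [341.4, 337.5]
side upper_bushing 0.78 [224.5, 376.6]
side upper_bushing 0.54 [335.7, 233.2]
side rod_knob 0.84 [150.7, 379.7]
side rod_knob 0.61 [288.7, 342.9]
crop origin 171 316 x5
top tip proj (np.float64(273.08928121161097), np.float64(359.393645640018)) knob proj (np.float64(274.5306811548344), np.float64(366.12611194493115)) bore proj (np.float64(272.46139618563444), np.float64(358.5400347546044))
top rod_tip 0.51 [301.4, 263.0]
top upper_bushing 0.92 [271.6, 360.4]
top rod_knob 0.73 [167.3, 298.4]
top rod_knob 0.42 [304.1, 250.6]
```

View pics/c3.png

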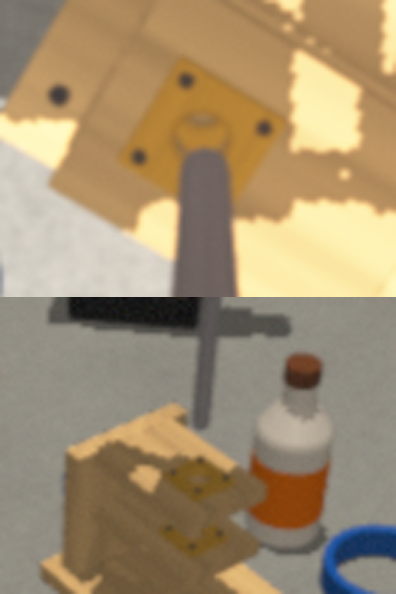

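The wrist crop shows the rod tip just short of the bore, and the side crop shows the rod nearly vertical above the bushing. I'll go down to about 12 mm above the flange and measure tip against bore in the same pictures.

Emit:
jog_arm --pt "1 0 0 0.009 0 0 0" --pt "1 0 0 0.012 0 0 0" --pt "1 0 0 0.007 0 0 0" --pt "1 0 0 0 0 0 0" --pt "1 0 0 0 0 0 0"

```text
time_s: 7.52
tool_pos: [0.5095, -0.1213, 0.4447]
tool_rot: [-179.9, 0.1, 15.3]
force: [-0.0, -0.7, -1.1]
grip_width: 0.023
```

```bash
python3 - <<'E'
from h import *
np.set_printoptions(precision=4,suppress=True)
o=status.get_obs();print(o['time_s'],o['tool_pos'],o['tool_rot'],o['force'])
tip=Ro.from_euler('xyz',o['tool_rot'],degrees=True).apply([0,0,.307])+o['tool_pos'];print('nominal tip',tip)
ims=[]
for c in ['wrist','side']:
    p=cams.camera_params(c);im,d=cams.read_camera(c);np.savez(c+'4.npz',im=im,d=d,eye=p['eye'],att=p['attitude'])
    print(c,'tip proj',proj(p,tip),'bore proj',proj(p,[.5096,-.121,.125]))
    for n in ['rod_tip','upper_bushing']:
        for l in landmark_of(c,n)[:1]: print(c,n,l['conf'],l['position'])
    r,q=map(int,proj(p,tip));h=24 
    k=cv2.resize(im[r-h:r+h,q-25:q+25],None,fx=12,fy=12,interpolation=cv2.INTER_CUBIC)
    if c=='side': k=cv2.resize(im[r-h:r+h,q-25:q+25],None,fx=12,fy=12,interpolation=cv2.INTER_CUBIC)
    ims.append(k[:, 100:500] if 0 else k);print('origin',r-h,q-25)
f=np.hstack(ims);f=cv2.resize(f,None,fx=8/12,fy=8/12,interpolation=cv2.INTER_AREA);print(f.shape);save(f,'c4.png')
E
```

```text
7.5167 [ 0.5095 -0.1213  0.4447] [-179.9402    0.0963   15.2666] [-0.0311 -0.7389 -1.1172]
nominal tip [ 0.509  -0.1211  0.1377]
wrist tip proj (np.float64(231.23950816946584), np.float64(322.7694700848731)) bore proj (np.float64(227.41463585141022), np.float64(323.6120466860608))
wrist rod_tip 0.86 [230.0, 322.7]
wrist upper_bushing 0.64 [224.4, 325.0]
origin 207 297
side tip proj (np.float64(219.34775313024082), np.float64(376.3446043351984)) bore proj (np.float64(223.89349931251596), np.float64(375.6245512642373))
side rod_tip 0.91 [340.7, 339.3]
side upper_bushing 0.84 [221.7, 376.3]
origin 195 351
(384, 800, 3)
```

View pics/c4.png

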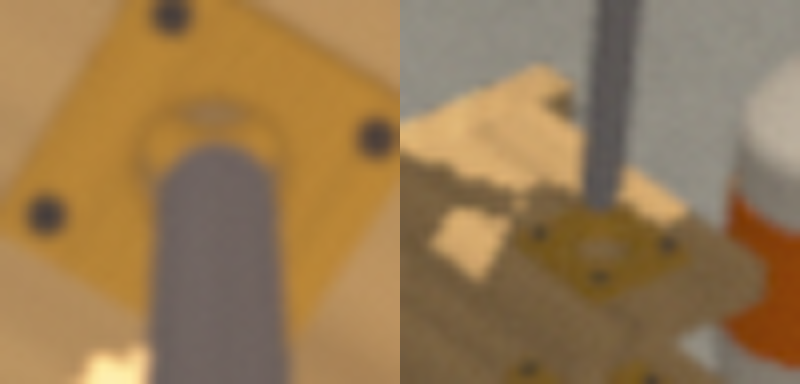

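```bash
python3 - <<'E'
from h import *
np.set_printoptions(precision=5,suppress=True)
w=np.load('wrist4.npz');p=cams.camera_params('wrist');p['eye']=w['eye'];p['attitude']=w['att']
t=at_z(p,229.7,323.8,.1377);b=at_z(p,228.2,322.9,.125);print('wrist tip',t,'bore',b,'need',(b-t)[:2])
# vertical tilt: rod edge centres
ps=cams.camera_params('side')
t=at_z(ps,219.2,375.7,.1377);b=at_z(ps,224.9,375.9,.125);print('side tip',t,'bore',b,'need',(b-t)[:2])
y=np.radians(15.3);
print('side-right dir',RT(ps)[0][:,0],'toolx',np.cos(y),np.sin(y),'tooly',np.sin(y),-np.cos(y))
E
```

```text
wrist tip [ 0.50942 -0.11965  0.1377 ] bore [ 0.5092  -0.12181  0.125  ] need [-0.00021 -0.00216]
side tip [ 0.51035 -0.12066  0.1377 ] bore [ 0.50711 -0.1182   0.125  ] need [-0.00324  0.00247]
side-right dir [-0.79361 -0.60841  0.00525] toolx 0.9645574184577981 0.2638730499653729 tooly 0.2638730499653729 -0.9645574184577981
```

Emit:
jog_arm --pt "1 -0.0007 0.0017 0 0 0 0" --pt "1 0 0 0.004 0 0 0" --pt "1 0 0 0.004 0 0 0" --pt "1 0 0 0.002 0 0 0" --pt "1 0 0 0 0 0 0" --pt "1 0 0 0 0 0 0"

```text
time_s: 8.32
tool_pos: [0.5095, -0.123, 0.4354]
tool_rot: [-180.0, 0.0, 15.3]
force: [0.5, -0.3, -1.8]
grip_width: 0.0231
```

```bash
python3 - <<'E'
from h import *
o=status.get_obs();print(o['time_s'],o['tool_pos'],o['tool_rot'],o['force'])
im,d=cams.read_camera('wrist');im2,d2=cams.read_camera('side');print(status.get_obs()['tool_pos'])
a=cv2.resize(im[207:255,297:347],None,fx=8,fy=8,interpolation=cv2.INTER_CUBIC);b=cv2.resize(im2[195:243,351:401],None,fx=8,fy=8,interpolation=cv2.INTER_CUBIC)
save(np.hstack([a,b]),'c5.png')
E
```

```text
8.3167 [ 0.50949706 -0.12303476  0.43541234] [-1.79984517e+02  3.04949380e-02  1.52700036e+01] [ 0.48213403 -0.29689765 -1.80010721]
[ 0.50961978 -0.12299577  0.43578969]
```

View pics/c5.png

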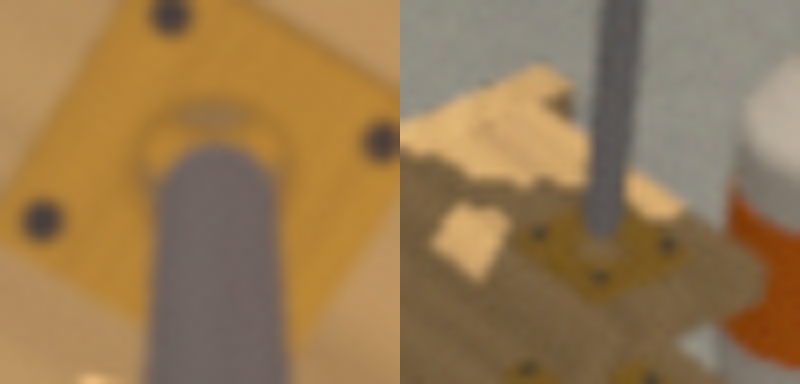

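Tip (218, 185) and bore (212, 176) in the crop agree to about 0.6 mm once parallax is allowed for, so I'll trim x by -0.5 mm and insert slowly, watching the force.

Emit:
jog_arm --pt "1 -0.0005 0 0 0 0 0" --pt "1 0 0 0.003 0 0 0" --pt "1 0 0 0.003 0 0 0" --pt "1 0 0 0.002 0 0 0" --pt "1 0 0 0 0 0 0"

```text
time_s: 8.83
tool_pos: [0.5089, -0.1232, 0.427]
tool_rot: [-180.0, 0.1, 15.3]
force: [0.1, -0.2, -0.9]
grip_width: 0.0232
```

Emit:
jog_arm --pt "1 0 0 0.003 0 0 0" --pt "1 0 0 0.003 0 0 0" --pt "1 0 0 0.003 0 0 0" --pt "1 0 0 0 0 0 0"

```text
time_s: 9.17
tool_pos: [0.5089, -0.1232, 0.4179]
tool_rot: [-180.0, 0.1, 15.3]
force: [0.0, 0.1, -1.8]
grip_width: 0.0232
```

Emit:
jog_arm --pt "1 0 0 0.003 0 0 0" --pt "1 0 0 0.003 0 0 0" --pt "1 0 0 0.003 0 0 0" --pt "1 0 0 0 0 0 0"

```text
time_s: 9.5
tool_pos: [0.5089, -0.1232, 0.4089]
tool_rot: [-180.0, 0.1, 15.3]
force: [-0.9, 0.4, -2.1]
grip_width: 0.0229
```

Emit:
jog_arm --pt "1 0 0 0.004 0 0 0" --pt "1 0 0 0.004 0 0 0" --pt "1 0 0 0.004 0 0 0" --pt "1 0 0 0.004 0 0 0" --pt "1 0 0 0.002 0 0 0" --pt "1 0 0 0 0 0 0" --pt "1 0 0 0 0 0 0"

```text
time_s: 10.08
tool_pos: [0.5091, -0.1232, 0.3916]
tool_rot: [-180.0, 0.0, 15.3]
force: [0.0, -0.3, -0.9]
grip_width: 0.0229
```

```bash
python3 - <<'E'
from h import *
o=status.get_obs();print(o['time_s'],o['tool_pos'],o['tool_rot'],o['force'],o['wrist_torque'])
im,d=cams.read_camera('wrist');im2,d2=cams.read_camera('side')
p=cams.camera_params('wrist');print(proj(p,[.509,-.1225,.125]))
a=cv2.resize(im[215:263,300:350],None,fx=8,fy=8,interpolation=cv2.INTER_CUBIC);b=cv2.resize(im2[200:260,345:407],None,fx=8,fy=8,interpolation=cv2.INTER_CUBIC)
b=cv2.resize(b,(400,384));save(np.hstack([a,b]),'c6.png')
E
```

```text
10.0833 [ 0.50909729 -0.12319452  0.39161722] [-1.79995099e+02  1.04044784e-02  1.52704403e+01] [ 0.03544296 -0.29626534 -0.89562317] [ 0.01039604 -0.10486376 -0.04253885]
(np.float64(244.98109765109947), np.float64(322.5256397840312))
```

View pics/c6.png

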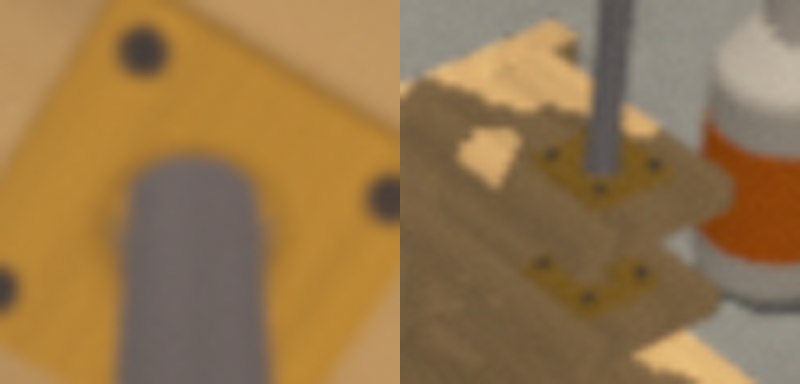

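The rod is in the upper bore and centred sideways (gaps of about 18 and 22 crop px), and the force is near zero. I'll enter the lower bushing in small steps.

Emit:
jog_arm --pt "1 0 0 0.003 0 0 0" --pt "1 0 0 0.003 0 0 0" --pt "1 0 0 0.002 0 0 0" --pt "1 0 0 0 0 0 0"

```text
time_s: 10.52
tool_pos: [0.5089, -0.1232, 0.383]
tool_rot: [-180.0, 0.1, 15.3]
force: [-0.5, 0.3, -1.3]
grip_width: 0.0229
```

Emit:
jog_arm --pt "1 0 0 0.002 0 0 0" --pt "1 0 0 0.002 0 0 0" --pt "1 0 0 0 0 0 0"

```text
time_s: 10.77
tool_pos: [0.509, -0.1232, 0.3793]
tool_rot: [-180.0, 0.0, 15.3]
force: [0.3, 0.0, -1.5]
grip_width: 0.0234
```

Emit:
jog_arm --pt "1 0 0 0.002 0 0 0" --pt "1 0 0 0.002 0 0 0" --pt "1 0 0 0 0 0 0"

```text
time_s: 11.02
tool_pos: [0.5089, -0.1232, 0.3753]
tool_rot: [-180.0, 0.0, 15.3]
force: [-0.4, 0.0, -1.1]
grip_width: 0.023
```

Emit:
jog_arm --pt "1 0 0 0.003 0 0 0" --pt "1 0 0 0.003 0 0 0" --pt "1 0 0 0.003 0 0 0" --pt "1 0 0 0.003 0 0 0" --pt "1 0 0 0 0 0 0"

```text
time_s: 11.43
tool_pos: [0.5088, -0.1232, 0.3629]
tool_rot: [-180.0, 0.1, 15.3]
force: [0.1, -0.0, -1.5]
grip_width: 0.0231
```

Emit:
jog_arm --pt "1 0 0 0.004 0 0 0" --pt "1 0 0 0.004 0 0 0" --pt "1 0 0 0.004 0 0 0" --pt "1 0 0 0.004 0 0 0" --pt "1 0 0 0.002 0 0 0" --pt "1 0 0 0 0 0 0" --pt "1 0 0 0 0 0 0" --pt "1 0 0 0 0 0 0"

```text
time_s: 12.1
tool_pos: [0.5092, -0.1232, 0.3459]
tool_rot: [180.0, -0.0, 15.3]
force: [0.4, -0.4, -0.6]
grip_width: 0.0233
```

```bash
python3 - <<'E'
from h import *
o=status.get_obs();print(o['time_s'],o['tool_pos'],o['tool_rot'],o['force'],o['wrist_torque'],o['grip_width'])
im2,d2=cams.read_camera('side');im,d=cams.read_camera('wrist')
for l in landmark_of('side','rod_tip')[:2]+landmark_of('side','rod_knob')[:1]: print(l)
p=cams.camera_params('side');print(proj(p,[.509,-.123,.038]),proj(p,[.509,-.123,.181]))
b=cv2.resize(im2[165:265,335:415],None,fx=6,fy=6,interpolation=cv2.INTER_CUBIC)[:600]
a=cv2.resize(im[210:270,300:350],None,fx=6,fy=6,interpolation=cv2.INTER_CUBIC);a=cv2.copyMakeBorder(a,0,240,0,0,cv2.BORDER_CONSTANT)
save(np.hstack([b,a]),'c7.png')
E
```

```text
12.1 [ 0.50918456 -0.12320472  0.34590895] [ 1.79985142e+02 -1.40736668e-02  1.52680226e+01] [ 0.37226646 -0.44725286 -0.58094831] [-0.0329815  -0.07507812 -0.0314722 ] 0.023335828942158136
{'position': [338.9, 338.3], 'conf': 0.8}
{'position': [286.7, 341.8], 'conf': 0.95}
(np.float64(253.6219547998648), np.float64(373.40555468475884)) (np.float64(202.5836119303582), np.float64(378.3765812959958))
```

View pics/c7.png

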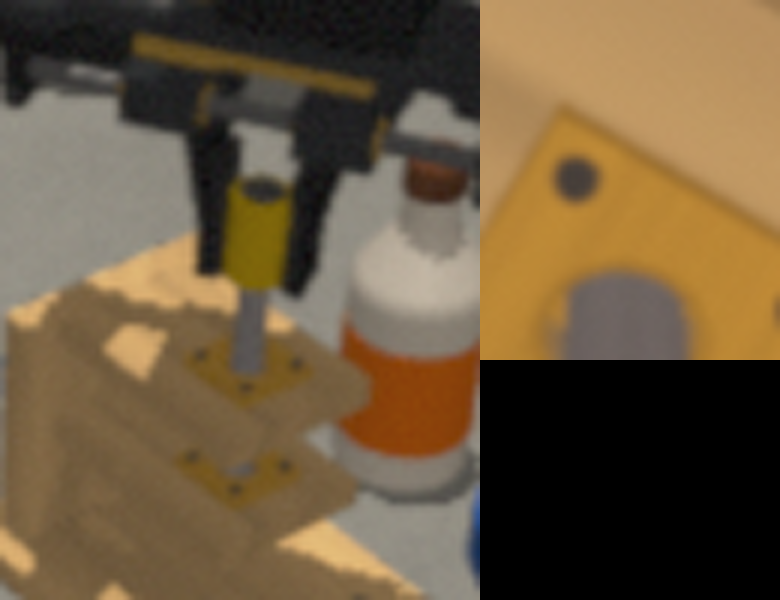

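The side view shows the yellow knob in the jaws. The shaft enters the upper bushing at about (248, 370) in the crop and shows grey in the lower bushing at about (240, 468). The contact force is near zero, so I'm handing in.

```bash
python3 -c "
from h import *
print(env.sign_off())"
```

```text
the job is handed in; nothing more can be done
None
```

The yellow-knob guide rod now hangs through both bushings, still held by its knob in the gripper, and I handed the job in at about 12 s on the robot's clock. I took it out of the stand and measured tip against bore in the same wrist and side pictures. I corrected about 2 mm sideways, then lowered the rod through the upper and lower bores in small steps.

**Final checks**
- **Tip height:** about 39 mm above the table, worked out from the arm's pose. That is about 21 mm below the lower arm and 24 mm above the base.
- **Force:** every force reading while inserting, and the last one, stayed at about 2 N or less, which is the same as in free air. Readings come only at the end of each move.
- **Pictures:** the last side view shows the shaft in both bushings. The sideways gap in the upper bore was about even on both sides.
- **Rest of the scene:** I touched nothing else on the table. I did not take a separate final picture of the two spares.

**Checks that failed or disagreed**
- The network did not find the hidden rod tip in the last view; it reported the blue look-alike instead. The tip height is therefore not confirmed by a picture.
- The wrist and side views disagreed by a few millimetres along the side camera's line of sight, so I relied on the wrist view there. Across that line they agreed to about 0.4 mm.
- The gap in the bore along the wrist camera's viewing direction could not be seen. There, only the near-zero force shows that the rod hangs clear.

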